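# Pack out a notched printing block in the clamping bed and hold it home

## Robot

A 7-joint arm with a two-finger parallel gripper is mounted at the origin on the work surface. World frame = base frame: x ahead of the robot, y to its left, z up, the work surface at z = 0. Lengths are in m, angles in rad, forces in N, time in s.
With the tool pointing down it reaches from about 0.425 to 1.025 m from the base axis. Payload 9.4 kg.
Tool frame: the origin (TCP) lies midway between the tips of the shut fingers; the grasp point (between the pads) lies 19 mm behind it; z points along the fingers, y is the direction in which the jaws open and shut (so a half turn about z gives the same grasp; the last joint's range is limited). The gripper opens to 93 mm and grips with 3 to 60 N. Pads are 15 mm wide; open, the fingers measure 128 mm over their backs; the gripper's body (75 mm by 188 mm) begins 65 mm behind the grasp point.
Start: joints at [-1.309, 0.599, -0.003, 1.599, 0.002, 0.943, -0.08], TCP at [0.241, 0.684, 0.219] pointing down, gripper open.
Joint ranges: [-2.57, 2.57], [-0.35, 1.97], [-1.29, 1.29], [0.11, 2.56], [-1.05, 4.19], [0.11, 1.86], [-2.63, 2.63]. Speed limits (rad/s): [2.22, 2.22, 3.01, 3.01, 3.14, 3.14, 3.14].

## Interface

Orientations are given as a unit quaternion [x, y, z, w].
In Python, from plant import bot gives the robot as it stands.
- The arm moves only by the tool send_rows, never from a script. Its argument "motion" is a list of rows, each a list of 3 entries, a list of its own where there are three numbers: the opening in per cent of the stroke, from 0 (shut) to 100 (fully open), then the shift along the tool's x, y, z in mm, then the turn, a rotation vector about the tool's x, y, z in units of 8 degrees (1.0 is 8 degrees). A call has 1 to 20 rows; each row is the pose to reach, as a shift and turn from the pose measured when the call began, along the tool's axes at that moment; what a row does not reach only later rows make up. A row lasts 1/10 s, in which the tool goes at most 50 mm and 8.59 degrees, less where a joint would pass 70% of its speed; a pose out of reach is approached as far as the arm can. A call with a gripper value outside its range is refused whole. The fingers move at their own pace and stop on an object; the grip force is fixed at half the most. Time passes only in rows, so rows that repeat a pose let the fingers close. It gives the time, the measured TCP pose, the force and the opening at its end, in the units of the state.
- bot.state(): the state, without advancing time (a new reading comes with each control period).
- bot.read_camera(name): name is "scene" or "side" or "wrist"; returns the picture (480x640x3 uint8, red, green, blue); there is no depth.
- bot.get_calibration(name): a dict with "fx", "fy", "cx", "cy" (pixels), "pose" (4x4, takes a point from camera to world coordinates). Camera axes: x right, y up, looking along -z (the intrinsics and any distortion apply to the point x, -y, -z); pixel columns grow to the right and rows downward; lengths in m; the calibration is good to about 2 mm. The wrist camera is an equidistant fisheye: a pixel r from the principal point sees the ray r / f radians off the axis. A picture is of the moment at which its call begins: read the wrist's pose just before it. get_calibration takes no time and is no camera call; for the wrist camera it gives the pose at the moment of the call.
- bot.close_job(): hands the job in, once; it reports no verdict.
The state is a dict: "t": time; "q": joint angles; "dq": joint speeds; "tau": joint torques, N m; "tcp_pos": TCP position; "ee_rot": TCP orientation; "force": force on the tool from outside, world axes, zero at the start; "torque": the same for the moment, N m; "width": opening from 0.0 (shut) to 1.0 (fully open).
Only numpy, scipy, OpenCV 4.12 (cv2) and the standard library are available. Lean on these libraries where they do the work, as an engineer would, in place of code of your own. Each camera call takes 0.05 s, during which the arm holds its last target.

## Task

Slide the jaw of the clamping bed fully back, then stand the 38 mm thick packing piece upright on the bed between jaw and printing block, its thickness across the gap, in the cut-back corner of the block where the gap is wide enough for it, and let go of it. Push the jaw forward until the packing piece presses the block squarely flush against the fence, and finish while holding it firmly pressed there, so that I can tighten the lock knobs. Leave everything else on the bench where it is.

Things in the scene. Friction and masses are not known exactly. Their poses are not given: they have to be found in the camera images.
- bed: clamping bed fixed to the bench: plywood base 310 x 260 x 18 mm with two flush T-tracks. Origin on the underside; +x runs along the tracks from the jaw to the fence, away from the robot; z up. Base reaches from x = -165 to +145 mm, y = -130 to +130 mm; upper surface at z = 18 mm. A wooden stop rail 16 mm high lies across its near end (x = -160 to -140 mm)
- fence: fixed aluminium fence bar on the far end of the bed, 26 x 250 mm, 22 mm high above the bed surface; origin at the centre of its underside, at x = +88 mm on the bed; its face towards the block is at x = +75 mm of the bed
- fence_face (a point): point on the middle of the fence's face, 9 mm above the bed surface; axes as the bed's, the block lies on its -x side
- jaw (a joint): position of the sliding jaw along the bed's +x, in m: 0 is fully back (towards the robot, at its stop), 0.05 the forward end. It begins near 0.02, close to the block, stays where it is left and takes about 2.5 N to slide; it only slides. With the packing piece between jaw and block and the block on the fence it reads 0.027; a firm push is some 10 N kept up on the handle
- jaw_face (a point): middle of the jaw's pressing face, 9 mm above the bed surface; at joint 0 it is at x = -60 mm of the bed. The jaw is an aluminium bar across the bed, 240 mm long (y), 22 mm thick, 20 mm high above the bed surface, with a black star lock knob on top 97 mm either side of its middle (29 mm across, top 46 mm above the bed surface)
- jaw_handle (a point): middle of the jaw's handle: an upright dark wooden block 24 mm thick (bed x), 40 mm wide (bed y), its top 63 mm and its foot 11 mm above the bed surface; this point is 40 mm above the bed surface, 60 mm behind the jaw's face on the middle line. Around its foot there is only the low jaw bar (20 mm), a 10 mm plate and the stop rail (16 mm)
- block_center (a point): centre (half-way up) of the loose printing block: wooden, dark carved branch lines on top, outline 100 mm (x) by 180 mm (y), 18 mm thick, 0.22 kg. It lies on the bed a few mm short of the fence, slightly askew. Its straight +x edge, 50 mm from this point, must meet the fence. Its -x edge faces the jaw: at x = -50 mm for y from -90 to 0 mm, cut back to x = -20 mm for y from 0 to +90 mm
- cutback (a point): middle of the recessed edge of the block's cut-back corner (block x = -20 mm, y = +45 mm), 9 mm above the bed surface, axes as the block's. The cut-back is 30 mm deep, 90 mm long, open at its +y end. With the jaw fully back the gap from here to the jaw is 54 to 64 mm; at the block's full half it is only 24 to 34 mm
- packing_center (a point): centre (half-way up) of the loose packing piece: plain pale wooden block 38 mm thick (its x), 75 mm long (its y), 64 mm high, about 0.12 kg, standing upright on the bench beside the bed. In place its thickness lies along the bed's x, its length within the 90 mm cut-back, and block (18 mm high) and jaw (20 mm) stand close beside its foot: grip it across its thickness, in its upper 40 mm
- thin_offcut: like the packing piece but only 18 mm thick (75 mm long, 64 mm high); bystander, origin under its centre
- thick_offcut: like the packing piece but 58 mm thick (75 mm long, 64 mm high); bystander, origin under its centre
- gouge: carving gouge 150 mm long, 23 mm high, lying along y on the bed beyond the fence; bystander
- brayer: hand ink roller, 100 mm wide rubber roller 40 mm in diameter, handle 145 mm long towards its -x, lying on the bench; bystander
- pebble: grey pebble 52 mm across, 24 mm high; bystander
- stone: red-brown stone 66 mm across, 30 mm high; bystander
- tin: dark ink tin 72 mm in diameter, 55 mm high; bystander
Not all that is in view belongs to the job. What is shaped like the part that bears packing_center but blue is not meant.

How it is judged:
By the outcome, as a careful person would: the job done as asked, in the order asked, and still so for the second after the job is handed in, while the arm keeps its last pose, push and grip.
It also fails if it takes over 64 s, if anything falls off the work surface, if the arm or the gripper's body presses on something with over 40 N, if the wrist force passes 120 N, or if a joint passes its speed limit or range.

## Working session

There is one attempt and no reset: what is moved stays moved. The work goes in short steps, Python scripts to look and compute and a tool call to move; the robot and the scene stay as the last step left them, time stands still between calls to the robot, and variables do not carry over. Pictures are saved under pics/ and viewed, and the job is handed in when it is done.

Besides the shell and the picture viewer there is one more tool, called after "Call:" as a command line: name --argument value ..., lists and objects as JSON in quotes. send_rows: Moves the arm, as the interface text tells. Its arguments: {"type":"object","properties":{"motion":{"type":"array"}},"required":["motion"]}

```bash
mkdir -p pics; ls
python3 - <<'E'
from plant import bot
import cv2,json
s=bot.state();print(s)
for n in("scene","side","wrist"):
    c=bot.get_calibration(n);print(n,c)
    cv2.imwrite(f"pics/{n}0.png",bot.read_camera(n)[:,:,::-1])
E
```

```text
pics
{'t': 0.0, 'q': array([-1.30867948,  0.60014469, -0.00254793,  1.60011471,  0.00182556,
        0.94294409, -0.07978345]), 'dq': array([ 8.61235824e-04, -9.42754868e-04,  7.68019418e-04,  1.43230277e-04,
        3.46614258e-05,  1.81597610e-03,  7.88832083e-04]), 'tau': array([-1.93962086e-05, -7.65069795e+01,  1.49753306e+00, -2.52350181e+01,
       -5.24945324e-02,  1.67786318e-02,  1.49547450e-04]), 'tcp_pos': array([0.24082543, 0.68330489, 0.21775122]), 'ee_rot': array([ 1.68552917e-01,  9.85692278e-01, -8.02704632e-04, -5.36704382e-05]), 'force': array([ 0.41401193, -0.45920761,  0.39057995]), 'torque': array([0.01288554, 0.04525744, 0.01925208]), 'width': 0.9982614260058996}
scene {'fx': 591.7539860605971, 'fy': 591.7539860605971, 'cx': 326.49120180941776, 'cy': 239.35373023619306, 'pose': array([[-0.68143543, -0.63217661,  0.36877972,  1.14274991],
       [ 0.73186652, -0.58574519,  0.34824412,  0.60378542],
       [-0.00414084,  0.50720342,  0.86181642,  1.34010811],
       [ 0.        ,  0.        ,  0.        ,  1.        ]])}
side {'fx': 612.4425062923314, 'fy': 612.4425062923314, 'cx': 327.35045050699614, 'cy': 238.61252801575998, 'pose': array([[ 0.99863856,  0.0454208 , -0.02565104,  0.54632746],
       [-0.04580216,  0.52818099, -0.84789564, -0.99898656],
       [-0.02496371,  0.84791615,  0.52954227,  0.75108751],
       [ 0.        ,  0.        ,  0.        ,  1.        ]])}
wrist {'fx': 371.64829954431775, 'fy': 371.64829954431775, 'cx': 316.0430733266374, 'cy': 242.64266762435517, 'pose': array([[ 0.33272599, -0.90689412, -0.2585275 ,  0.16919002],
       [ 0.94301944,  0.31916732,  0.09405617,  0.70914215],
       [-0.00278546, -0.27509139,  0.96141405,  0.38349963],
       [ 0.        ,  0.        ,  0.        ,  1.        ]])}
```

View pics/scene0.png

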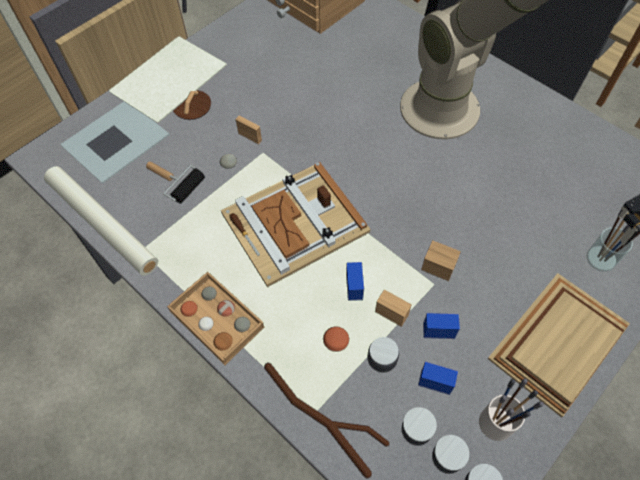

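View pics/side0.png

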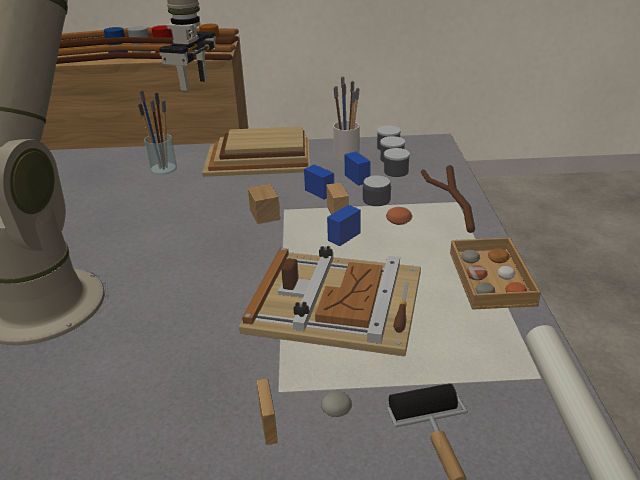

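View pics/wrist0.png

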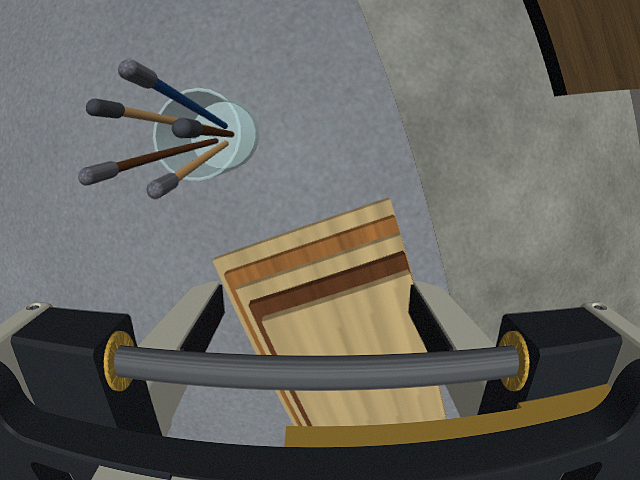

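The pale wooden candidates in the scene picture are (249,130), which is thin, (440,260) and (393,307). The blue blocks are excluded. I'll enlarge them and measure.

```bash
cat > h.py <<'E'
import numpy as np,cv2,json
from plant import bot
def cal(n):
    c=bot.get_calibration(n);return c
def ray(n,u,v,c=None):
    c=c or cal(n);x=(u-c['cx'])/c['fx'];y=(v-c['cy'])/c['fy']
    if n=='wrist':
        r=np.hypot(x,y);k=np.sin(r)/r if r>1e-9 else 1;d=np.array([x*k,-y*k,-np.cos(r)])
    else: d=np.array([x,-y,-1.])
    P=c['pose'];return P[:3,3],P[:3,:3]@d
def onz(n,u,v,z,c=None):
    o,d=ray(n,u,v,c);return o+d*(z-o[2])/d[2]
def proj(n,p,c=None):
    c=c or cal(n);P=c['pose'];q=P[:3,:3].T@(np.asarray(p,float)-P[:3,3]);x,y,z=q[0],-q[1],-q[2]
    if n=='wrist':
        r=np.hypot(x,y);t=np.arctan2(r,z);x,y=x/r*t,y/r*t
    else:x,y=x/z,y/z
    return np.array([c['fx']*x+c['cx'],c['fy']*y+c['cy']])
def crop(src,x0,y0,w,h,k,out):
    im=cv2.imread(src)[y0:y0+h,x0:x0+w];cv2.imwrite(out,cv2.resize(im,None,fx=k,fy=k,interpolation=cv2.INTER_CUBIC))
E
python3 - <<'E'
from h import *
crop('pics/scene0.png',340,230,130,110,6,'pics/c1.png')
crop('pics/scene0.png',210,150,170,140,4.5,'pics/c2.png')
crop('pics/side0.png',230,150,200,150,4,'pics/c3.png')
crop('pics/side0.png',230,235,200,125,4,'pics/c4.png')
E
```

```text
(no output)
```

View pics/c1.png

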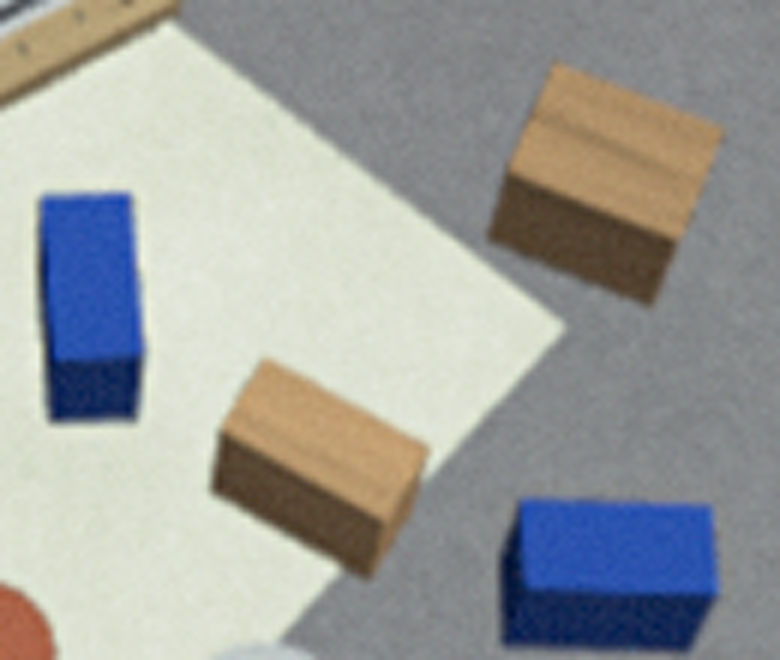

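View pics/c2.png

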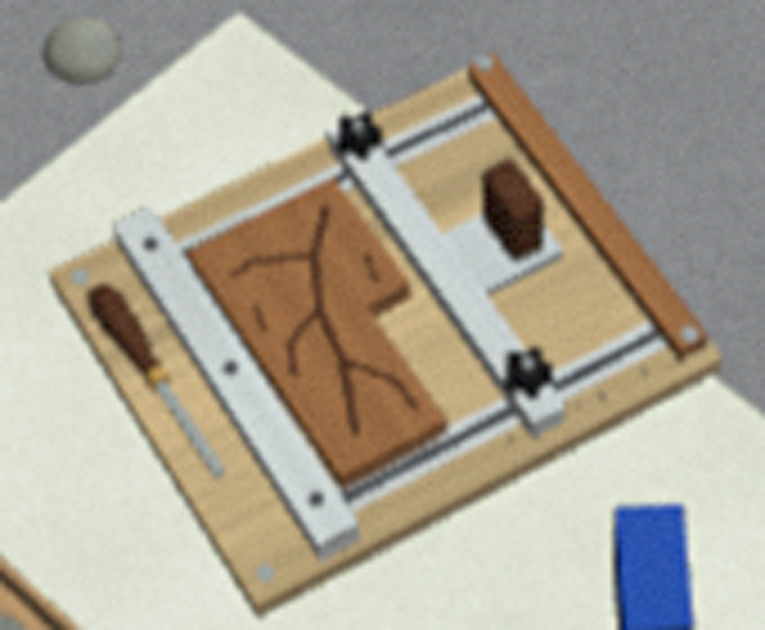

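View pics/c3.png

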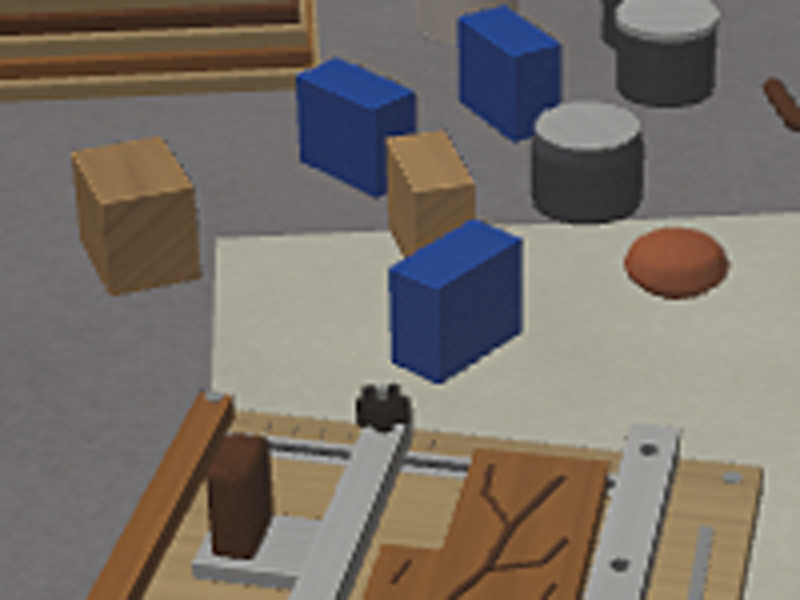

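View pics/c4.png

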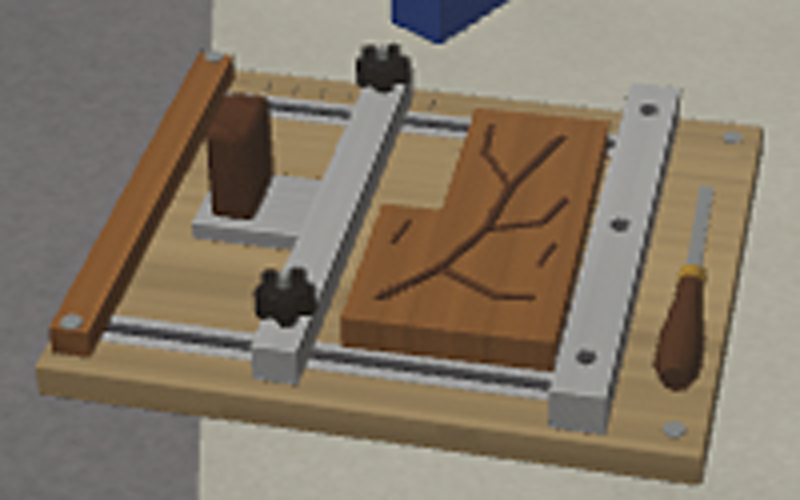

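```bash
cat > fit1.py <<'E'
from h import *
from scipy.optimize import least_squares
def un(p,off,k): return (np.array(p)+.5)/k-.5+np.array(off)
# packing / thick from c1
for nm,ps in dict(pack=[(265,360),(428,450),(383,518),(222,430)],thick=[(557,62),(723,130),(676,240),(508,172)]).items():
    w=np.array([onz('scene',*un(p,(340,230),6),.064) for p in ps])
    e=np.roll(w,-1,0)-w
    print(nm,w.mean(0).round(4),np.linalg.norm(e,axis=1).round(4),np.degrees(np.arctan2(e[:,1],e[:,0])).round(1))
for nm,ps in dict(pack=[(386,137),(442,131),(476,183),(418,193)],thick=[(72,154),(166,138),(198,187),(104,205)]).items():
    w=np.array([onz('side',*un(p,(230,150),4),.064) for p in ps])
    e=np.roll(w,-1,0)-w
    print(nm,w.mean(0).round(4),np.linalg.norm(e,axis=1).round(4),np.degrees(np.arctan2(e[:,1],e[:,0])).round(1))
B=[]
for p,q in [((52,275),(145,-130,18)),((258,608-8),(145,130,18)),((718,360),(-165,130,18)),((115,220),(101,-125,40)),((150,208),(75,-125,40)),((355,533),(75,125,40)),((322,548),(101,125,40))]:
    B.append(('scene',un(p,(210,150),4.5),q))
for p,q in [((40,362),(-165,-130,18)),((703,458),(145,-130,18)),((762,130),(145,130,18)),((630,86),(75,125,40)),((680,93),(101,125,40)),((550,395),(75,-125,40)),((605,402),(101,-125,40))]:
    B.append(('side',un(p,(230,235),4),q))
C={n:cal(n) for n in('scene','side')}
def T(x,q):
    c,s=np.cos(x[2]),np.sin(x[2]);q=np.array(q)/1000
    return np.array([x[0]+c*q[0]-s*q[1],x[1]+s*q[0]+c*q[1],q[2]])
f=lambda x:np.concatenate([proj(n,T(x,q),C[n])-p for n,p,q in B])
r=least_squares(f,[.65,.0,0.]);print(r.x,np.degrees(r.x[2]));print(r.fun.reshape(-1,2).round(1))
bed=r.x
def tobed(w):
    c,s=np.cos(bed[2]),np.sin(bed[2]);d=w[:2]-bed[:2];return np.array([c*d[0]+s*d[1],-s*d[0]+c*d[1]])*1000
# block top corners z=36
for n,off,k,L in(('scene',(210,150),4.5,[(187,250),(345,478),(446,425),(375,310),(410,288),(340,183)]),('side',(230,235),4,[(554,345),(608,122),(473,110),(442,208),(380,205),(342,320)])):
    print(n,'block',[tobed(onz(n,*un(p,off,k),.036)).round(1) for p in L])
# jaw bar top corners z=38: front -? ; handle top z=81
for n,off,k,L in(('scene',(210,150),4.5,[(562,405),(537,422)]),('side',(230,235),4,[(252,345),(299,348),(408,90)])):
    print(n,'jaw',[tobed(onz(n,*un(p,off,k),.038)).round(1) for p in L])
E
python3 fit1.py
```

```text
pack [0.6161 0.3219 0.064 ] [0.0732 0.0347 0.0713 0.0355] [ 100.7    8.7  -78.6 -168.2]
thick [0.435  0.3269 0.064 ] [0.073  0.0567 0.0725 0.0577] [ 106.4   17.   -72.8 -162.5]
pack [0.6137 0.3228 0.064 ] [0.0353 0.0721 0.0364 0.0765] [   8.   -77.3 -165.1  101.8]
thick [0.4346 0.3265 0.064 ] [0.0595 0.07   0.0579 0.0719] [  15.9  -72.3 -162.4  108.9]
[ 0.59798029 -0.03668528 -0.27831947] -15.946530973452948
[[-0.6 -1.3]
 [-0.5  1.4]
 [ 1.8 -0.5]
 [-0.2  0.6]
 [ 0.8 -1. ]
 [ 1.1 -2.3]
 [-0.8 -0.9]
 [-1.3  1. ]
 [ 0.5  0.3]
 [ 1.2 -0.8]
 [ 0.9 -0.8]
 [ 0.9 -1.2]
 [-0.2 -0.8]
 [ 0.7 -0.6]]
scene block [array([ 72.4, -88. ]), array([67.4, 94.2]), array([ 1.9, 93.9]), array([-1.7,  5.9]), array([-26.6,   3.3]), array([-28. , -83.3])]
side block [array([ 70.7, -88.4]), array([66.7, 92.3]), array([-3.5, 89.5]), array([-1.1,  3.1]), array([-31.5,  -0.5]), array([-27.8, -90.4])]
scene jaw [array([-60.4, 117.8]), array([-42.5, 119.9])]
side jaw [array([ -62.8, -118.3]), array([ -41.3, -116. ]), array([-40.1,  98.3])]
```

Both cameras agree. (393,307) measures 36×73 mm, so it is the 38 mm packing piece. (440,260) measures 58×73 mm, so it is the thick offcut, and (249,130) is the thin one. In c1 the chosen piece is pale and plain, and it stands partly on the paper at crop (325,440). Next I'll move over the handle.

```bash
cat >> h.py <<'E'
from scipy.spatial.transform import Rotation as R
BED=np.array([0.59798,-0.03669,-0.27832])
def b2w(x,y):
    c,s=np.cos(BED[2]),np.sin(BED[2]);return np.array([BED[0]+(c*x-s*y)/1000,BED[1]+(s*x+c*y)/1000])
def w2b(w):
    c,s=np.cos(BED[2]),np.sin(BED[2]);d=np.asarray(w)[:2]-BED[:2];return np.array([c*d[0]+s*d[1],-s*d[0]+c*d[1]])*1000
def rel(pos,yaw):  # yaw deg: azimuth of tool y, tool down
    s=bot.state();R0=R.from_quat(s['ee_rot']);a=np.radians(yaw)
    y=np.array([np.cos(a),np.sin(a),0]);z=np.array([0,0,-1.]);x=np.cross(y,z)
    Rt=R.from_matrix(np.c_[x,y,z])
    print('t',round(s['t'],2),'tcp',s['tcp_pos'].round(4),'F',s['force'].round(1),'w',round(s['width'],3))
    print('shift',(R0.inv().apply(np.asarray(pos)-s['tcp_pos'])*1000).round(1),'turn',(np.degrees((R0.inv()*Rt).as_rotvec())/8).round(3))
E
python3 - <<'E'
from h import *
print(b2w(-101,0),b2w(-120,0))
rel([*b2w(-101,0),.22],np.degrees(BED[2]))
# blue blocks / tin near
for p in [(355,268),(441,318),(438,372)]: print(onz('scene',*p,.064).round(3))
print('tin',onz('scene',384,350,.055).round(3))
E
```

```text
[ 0.50086665 -0.00894119] [ 0.4825978  -0.00372112]
t 0.15 tcp [0.2408 0.6835 0.218 ] F [ 0.2 -0.   0.3] w 0.999
shift [-475.3 -566.6   -1.3] turn [-6.0000e-03  7.0000e-03  1.0817e+01]
[0.609 0.194 0.064]
[0.571 0.427 0.064]
[0.678 0.5   0.064]
tin [0.717 0.379 0.055]
```

Call:
send_rows --motion '[[100,[-475,-567,0],[0,0,10.8]],[100,[-475,-567,0],[0,0,10.8]],[100,[-475,-567,0],[0,0,10.8]],[100,[-475,-567,0],[0,0,10.8]],[100,[-475,-567,0],[0,0,10.8]],[100,[-475,-567,0],[0,0,10.8]],[100,[-475,-567,0],[0,0,10.8]],[100,[-475,-567,0],[0,0,10.8]],[100,[-475,-567,0],[0,0,10.8]],[100,[-475,-567,0],[0,0,10.8]],[100,[-475,-567,0],[0,0,10.8]],[100,[-475,-567,0],[0,0,10.8]],[100,[-475,-567,0],[0,0,10.8]],[100,[-475,-567,0],[0,0,10.8]],[100,[-475,-567,0],[0,0,10.8]],[100,[-475,-567,0],[0,0,10.8]],[100,[-475,-567,0],[0,0,10.8]],[100,[-475,-567,0],[0,0,10.8]],[100,[-475,-567,0],[0,0,10.8]],[100,[-475,-567,0],[0,0,10.8]]]'

```text
t: 2.15
tcp_pos: [0.5002, -0.0078, 0.2187]
ee_rot: [0.797, 0.604, -0.0, 0.0]
force: [-0.1, -0.4, -0.5]
width: 0.998
```

Run:
```python
from h import *
rel([*b2w(-101,0),.22],np.degrees(BED[2]))
c=cal('wrist');np.save('wc1.npy',c,allow_pickle=True)
cv2.imwrite('pics/w1.png',bot.read_camera('wrist')[:,:,::-1])
for p in [(-113,-20),(-89,-20),(-89,20),(-113,20)]: print(proj('wrist',[*b2w(*p),.081],c).round(1))
```

```text
t 2.15 tcp [ 0.5002 -0.0078  0.2187] F [-0.1 -0.4 -0.5] w 0.998
shift [-0.9  0.9 -1.3] turn [-0.002  0.007  0.034]
[302.8 254.1]
[330.8 254.2]
[331.5 208.2]
[302.5 208.1]
```

View pics/w1.png

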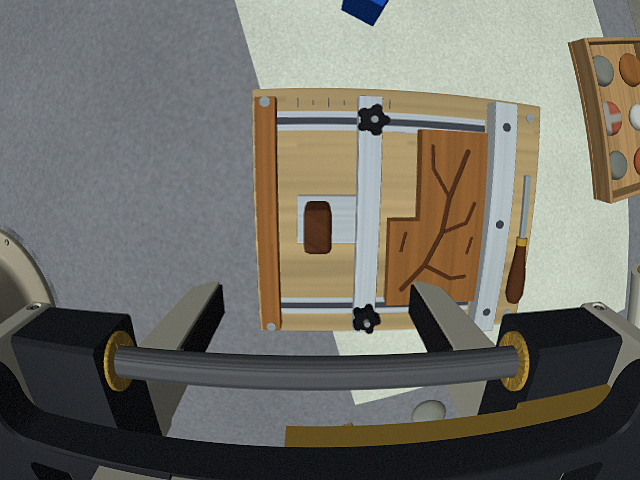

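Run:
```python
from h import *
c=np.load('wc1.npy',allow_pickle=True).item()
print(c['pose'].round(3))
for z in(.081,.029):
  for p in [(-113,-20),(-89,-20),(-89,20),(-113,20)]: print(z,proj('wrist',[*b2w(*p),z],c).round(1))
for nm,p,z in [('bed+y-x',(-165,130),.018),('bed+x+y',(145,130),.018),('bed-x-y',(-165,-130),.018),('fence',(75,125),.04),('fence',(101,125),.04),('rail',(-160,130),.034),('rail',(-140,130),.034),('rail',(-140,-130),.034),('jaw',(-63,120),.038),('jaw',(-41,120),.038)]:
  print(nm,proj('wrist',[*b2w(*p),z],c).round(1))
crop('pics/w1.png',240,80,310,260,2.5,'pics/w1c.png')
```

```text
[[ 0.963  0.26   0.075  0.521]
 [-0.271  0.925  0.267  0.066]
 [-0.    -0.277  0.961  0.384]
 [ 0.     0.     0.     1.   ]]
0.081 [302.8 254.1]
0.081 [330.8 254.2]
0.081 [331.5 208.2]
0.081 [302.5 208.1]
0.029 [304.6 238. ]
0.029 [328.8 238.1]
0.029 [329.3 198.2]
0.029 [304.5 198.1]
bed+y-x [251.8  86.8]
bed+x+y [541.  105.5]
bed-x-y [259.6 329.1]
fence [496.2 100.2]
fence [518.1 103.5]
rail [254.1  84.4]
rail [275.4  83.6]
rail [280.3 336.8]
jaw [358.8  93.9]
jaw [382.4  94.9]
```

View pics/w1c.png

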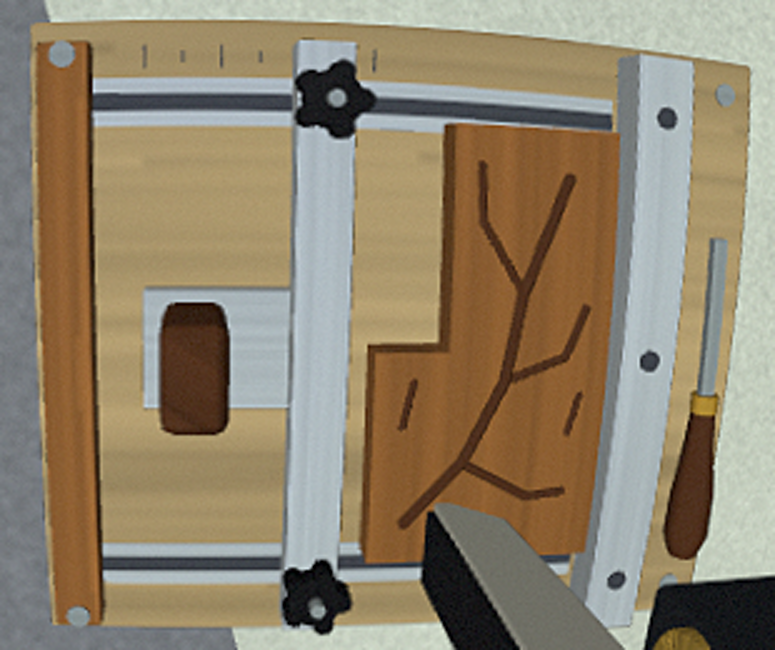

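Call:
send_rows --motion '[[65,[-1,1,40],[0,0,0]],[65,[-1,1,80],[0,0,0]],[65,[-1,1,120],[0,0,0]],[65,[-1,1,140],[0,0,0]],[65,[-1,1,155],[0,0,0]],[65,[-1,1,168],[0,0,0]],[65,[-1,1,168],[0,0,0]],[65,[-1,1,168],[0,0,0]]]'

```text
t: 3.0
tcp_pos: [0.5008, -0.0092, 0.0508]
ee_rot: [0.797, 0.604, -0.001, 0.0]
force: [-0.1, 0.0, 0.2]
width: 0.652
```

Run:
```python
from h import *
rel([*b2w(-101,0),.048],np.degrees(BED[2]))
c=np.load('wc1.npy',allow_pickle=True).item()
for p in [(448,125),(619,133),(585,553),(365,563),(370,347),(448,347)]:
  print(w2b(onz('wrist',(p[0]+.5)/2.5-.5+240,(p[1]+.5)/2.5-.5+80,.036,c)).round(1))
cv2.imwrite('pics/s2.png',bot.read_camera('side')[:,:,::-1]);crop('pics/s2.png',230,200,200,150,4,'pics/s2c.png')
```

```text
t 3.0 tcp [ 0.5008 -0.0092  0.0508] F [-0.1  0.   0.2] w 0.652
shift [ 0.2 -0.   2.8] turn [-0.004  0.008  0.034]
[-4.8 88.9]
[67.7 91.3]
[ 72.2 -88.7]
[-28.3 -90.3]
[-32.2   1.9]
[-0.6  2.4]
```

View pics/s2c.png

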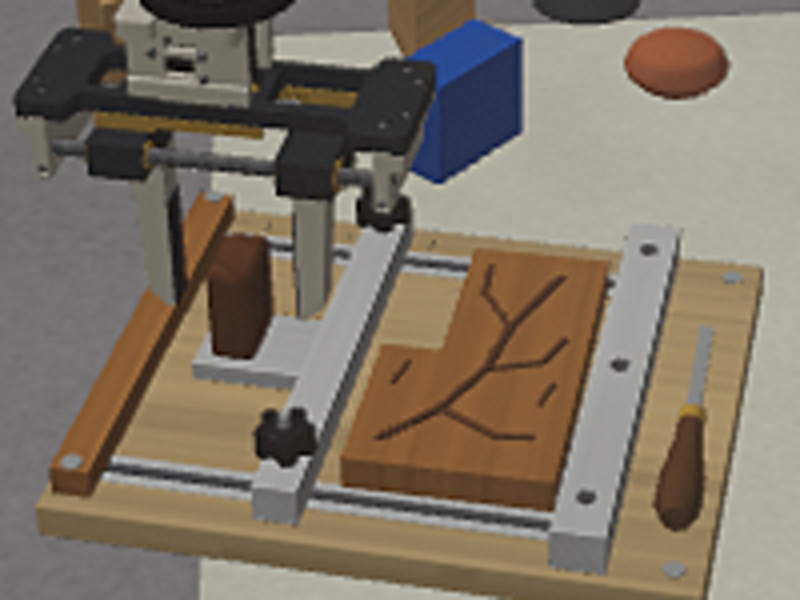

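The fingers straddle the handle, at crop (240,300). I'll close, then slide it back.

Call:
send_rows --motion '[[15,[0,0,2],[0,0,0]],[15,[0,0,2],[0,0,0]],[15,[0,0,2],[0,0,0]],[15,[0,0,2],[0,0,0]],[15,[0,0,2],[0,0,0]],[15,[0,0,2],[0,0,0]],[15,[0,0,2],[0,0,0]],[15,[0,-3,2],[0,0,0]],[15,[0,-7,2],[0,0,0]],[15,[0,-11,2],[0,0,0]],[15,[0,-14,2],[0,0,0]],[15,[0,-16,2],[0,0,0]],[15,[0,-18,2],[0,0,0]],[15,[0,-18,2],[0,0,0]]]'

```text
t: 4.45
tcp_pos: [0.4835, -0.0042, 0.0493]
ee_rot: [0.797, 0.604, -0.0, 0.0]
force: [0.7, 0.2, 5.6]
width: 0.256
```

Run:
```python
from h import *
rel([*b2w(-120,0),.048],np.degrees(BED[2]));print(w2b(bot.state()['tcp_pos']), R.from_euler('z',-BED[2]).apply(bot.state()['force']))
```

```text
t 4.45 tcp [ 0.4835 -0.0042  0.0493] F [0.7 0.2 5.6] w 0.256
shift [ 0.2 -1.   1.3] turn [0.    0.005 0.035]
[-119.02567486   -0.23317668] [0.58272452 0.37126353 5.58259834]
```

Call:
send_rows --motion '[[15,[0,-1,0],[0,0,0]],[15,[0,-2,0],[0,0,0]],[15,[0,-3,0],[0,0,0]],[15,[0,-3,0],[0,0,0]],[15,[0,-3,0],[0,0,0]]]'

```text
t: 4.95
tcp_pos: [0.4824, -0.0038, 0.0493]
ee_rot: [0.797, 0.604, 0.001, 0.001]
force: [7.5, -3.2, -1.1]
width: 0.258
```

Run:
```python
from h import *
rel([*b2w(-120,0),.048],np.degrees(BED[2]));print(w2b(bot.state()['tcp_pos']), R.from_euler('z',-BED[2]).apply(bot.state()['force']))
```

```text
t 4.95 tcp [ 0.4824 -0.0038  0.0493] F [ 7.5 -3.2 -1.1] w 0.258
shift [0.2 0.2 1.3] turn [0.022 0.005 0.033]
[-120.16521387   -0.17751163] [ 8.11356305 -1.03342002 -1.1181448 ]
```

The jaw is on its stop: the tool reads bed x = −120.2 with 8 N of resistance. I'll relax, open and lift.

Call:
send_rows --motion '[[26,[0,0,0],[0,0,0]],[65,[0,0,0],[0,0,0]],[65,[0,0,0],[0,0,0]],[65,[0,0,0],[0,0,0]],[65,[0,0,0],[0,0,0]],[65,[0,0,0],[0,0,0]],[65,[0,0,-20],[0,0,0]],[65,[0,0,-50],[0,0,0]],[65,[0,0,-100],[0,0,0]],[65,[0,0,-150],[0,0,0]],[65,[0,0,-170],[0,0,0]],[65,[0,0,-170],[0,0,0]]]'

```text
t: 6.15
tcp_pos: [0.4832, -0.0034, 0.222]
ee_rot: [0.797, 0.604, 0.003, 0.002]
force: [-0.8, 0.2, -0.8]
width: 0.647
```

Run:
```python
from h import *
rel([.615,.322,.22],10.7)
```

```text
t 6.15 tcp [ 0.4832 -0.0034  0.222 ] F [-0.8  0.2 -0.8] w 0.647
shift [348.9  39.    3.1] turn [ 5.800e-02 -2.000e-03 -3.296e+00]
```

Call:
send_rows --motion '[[85,[349,39,0],[0.06,0,-3.3]],[85,[349,39,0],[0.06,0,-3.3]],[85,[349,39,0],[0.06,0,-3.3]],[85,[349,39,0],[0.06,0,-3.3]],[85,[349,39,0],[0.06,0,-3.3]],[85,[349,39,0],[0.06,0,-3.3]],[85,[349,39,0],[0.06,0,-3.3]],[85,[349,39,0],[0.06,0,-3.3]],[85,[349,39,0],[0.06,0,-3.3]],[85,[349,39,0],[0.06,0,-3.3]],[85,[349,39,0],[0.06,0,-3.3]]]'

```text
t: 7.25
tcp_pos: [0.6148, 0.3201, 0.2228]
ee_rot: [0.639, 0.769, -0.001, -0.0]
force: [0.1, 0.3, 0.4]
width: 0.849
```

Run:
```python
from h import *
rel([.615,.322,.22],10.7)
c=cal('wrist');np.save('wc2.npy',c,allow_pickle=True)
cv2.imwrite('pics/w2.png',bot.read_camera('wrist')[:,:,::-1])
u,v=proj('wrist',[.615,.322,.064],c).astype(int);print(u,v)
crop('pics/w2.png',max(0,u-75),max(0,v-75),150,150,4,'pics/w2c.png');print(max(0,u-75),max(0,v-75))
```

```text
t 7.25 tcp [0.6148 0.3201 0.2228] F [0.1 0.3 0.4] w 0.849
shift [1.9 0.5 2.8] turn [-0.008  0.002 -0.011]
316 222
241 147
```

View pics/w2c.png

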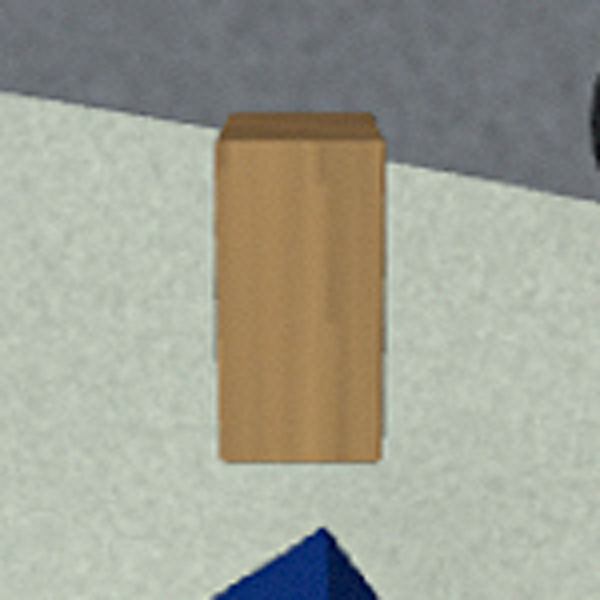

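View pics/w2.png

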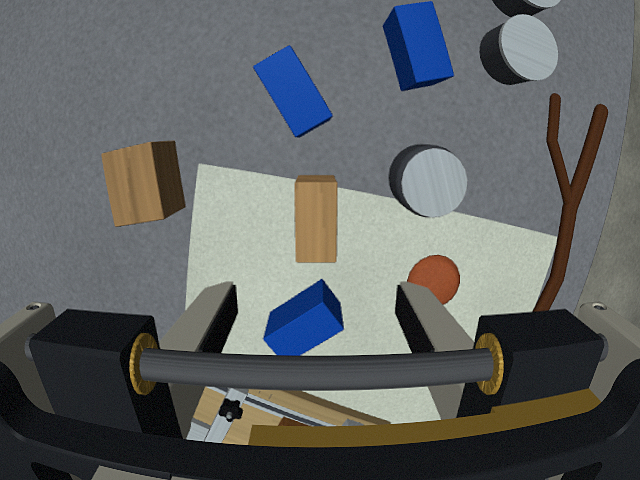

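The packing top is centred at wrist pixel (316,222), as predicted, with edges parallel to the tool. Now I'll descend and grip.

Call:
send_rows --motion '[[85,[2,0.5,45],[0,0,0]],[85,[2,0.5,90],[0,0,0]],[85,[2,0.5,130],[0,0,0]],[85,[2,0.5,160],[0,0,0]],[85,[2,0.5,180],[0,0,0]],[85,[2,0.5,195],[0,0,0]],[85,[2,0.5,195],[0,0,0]],[30,[2,0.5,196],[0,0,0]],[30,[2,0.5,196],[0,0,0]],[30,[2,0.5,196],[0,0,0]],[30,[2,0.5,196],[0,0,0]],[30,[2,0.5,196],[0,0,0]],[30,[2,0.5,196],[0,0,0]],[30,[2,0.5,196],[0,0,0]],[30,[2,0.5,196],[0,0,0]],[30,[2,0.5,196],[0,0,0]]]'

```text
t: 8.9
tcp_pos: [0.615, 0.3225, 0.0274]
ee_rot: [0.639, 0.77, -0.0, -0.0]
force: [-2.1, 0.0, 5.5]
width: 0.408
```

Run:
```python
from h import *
rel([.615,.322,.026],10.7)
```

```text
t 8.9 tcp [0.615  0.3225 0.0274] F [-2.1  0.   5.5] w 0.408
shift [-0.5 -0.1  1.4] turn [-0.003 -0.002 -0.01 ]
```

Grip width is 37.9 mm, as it should be for the 38 mm piece. Lifting.

Call:
send_rows --motion '[[30,[0,0,-15],[0,0,0]],[30,[0,0,-40],[0,0,0]],[30,[0,0,-75],[0,0,0]],[30,[0,0,-100],[0,0,0]],[30,[0,0,-120],[0,0,0]],[30,[0,0,-120],[0,0,0]]]'

```text
t: 9.5
tcp_pos: [0.6166, 0.323, 0.1512]
ee_rot: [0.639, 0.769, 0.002, 0.001]
force: [0.5, 0.2, -1.1]
width: 0.407
```

Run:
```python
from h import *
print(b2w(-31,47))
rel([*b2w(-31,47),.147],np.degrees(BED[2]))
cv2.imwrite('pics/w3.png',bot.read_camera('wrist')[:,:,::-1])
```

```text
[0.58108574 0.01701832]
t 9.5 tcp [0.6166 0.323  0.1512] F [ 0.5  0.2 -1.1] w 0.407
shift [-294.2  -91.3    3.2] turn [ 0.029 -0.022  3.319]
```

View pics/w3.png

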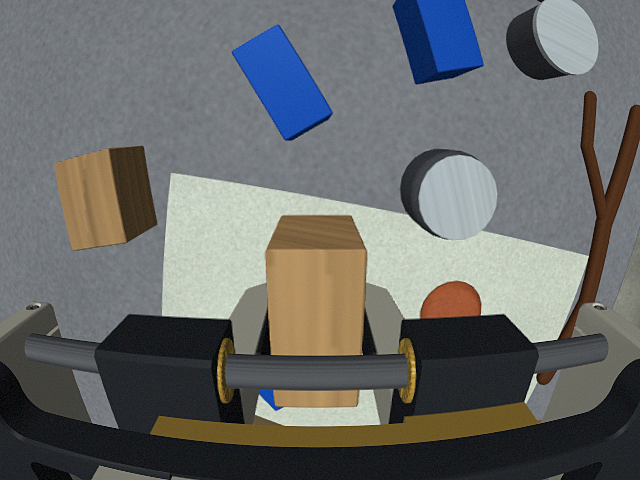

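Call:
send_rows --motion '[[30,[-35,-11,0],[0,0,0.4]],[30,[-75,-23,0],[0,0,0.9]],[30,[-115,-36,0],[0,0,1.4]],[30,[-155,-48,0],[0,0,1.9]],[30,[-195,-60,0],[0,0,2.4]],[30,[-235,-73,0],[0,0,2.9]],[30,[-265,-82,0],[0,0,3.2]],[30,[-285,-88,0],[0,0,3.3]],[30,[-294,-91,0],[0.03,0,3.3]],[30,[-294,-91,0],[0.03,0,3.3]],[30,[-294,-91,0],[0.03,0,3.3]],[30,[-294,-91,0],[0.03,0,3.3]]]'

```text
t: 10.75
tcp_pos: [0.5806, 0.0188, 0.1483]
ee_rot: [0.797, 0.604, -0.0, -0.002]
force: [-0.1, 0.0, -0.3]
width: 0.405
```

Run:
```python
from h import *
print(w2b(bot.state()['tcp_pos']))
rel([*b2w(-31,47),.048],np.degrees(BED[2]))
cv2.imwrite('pics/w4.png',bot.read_camera('wrist')[:,:,::-1])
cv2.imwrite('pics/sc4.png',bot.read_camera('scene')[:,:,::-1]);crop('pics/sc4.png',210,150,170,140,4.5,'pics/sc4c.png')
cv2.imwrite('pics/si4.png',bot.read_camera('side')[:,:,::-1]);crop('pics/si4.png',230,200,200,150,4,'pics/si4c.png')
```

```text
[-31.98969312  48.53509094]
t 10.75 tcp [0.5806 0.0188 0.1483] F [-0.1  0.  -0.3] w 0.405
shift [ -1.7   1.3 100.3] turn [-0.022 -0.012  0.038]
```

View pics/w4.png

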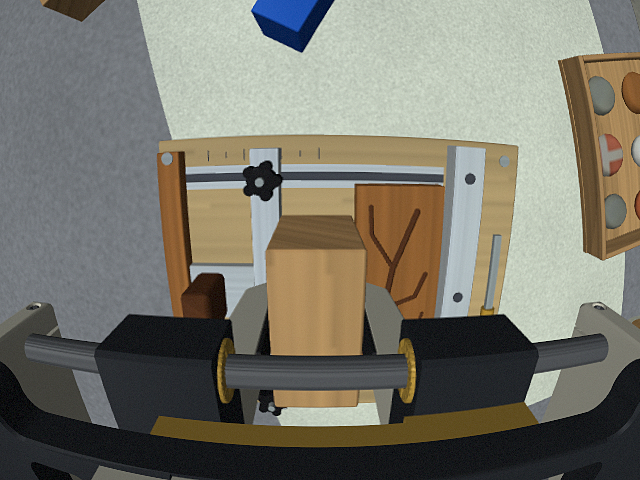

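View pics/si4c.png

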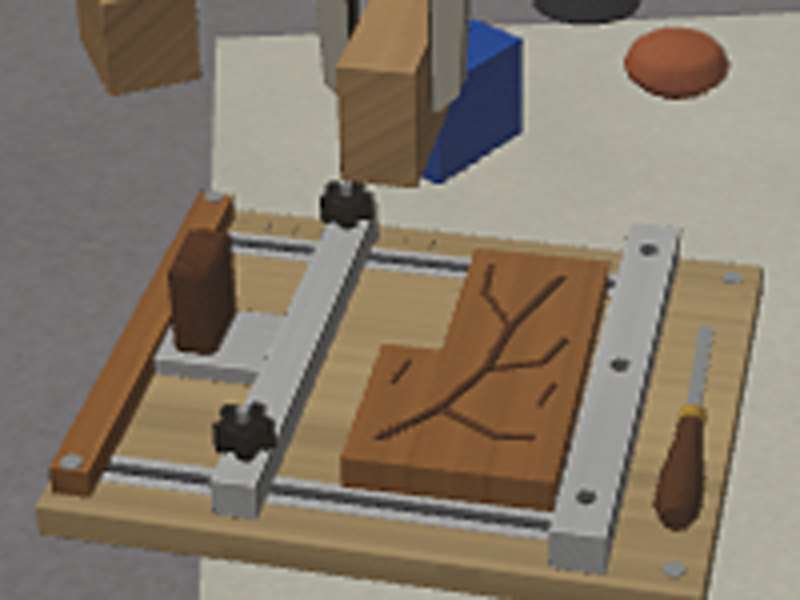

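The jaw is fully back. The gap opens beside the block's cut-back, at side crop (400,300). Descending to about 3 mm above the bed.

Call:
send_rows --motion '[[30,[-1.7,1.3,10],[0,0,0.04]],[30,[-1.7,1.3,25],[0,0,0.04]],[30,[-1.7,1.3,40],[0,0,0.04]],[30,[-1.7,1.3,55],[0,0,0.04]],[30,[-1.7,1.3,68],[0,0,0.04]],[30,[-1.7,1.3,80],[0,0,0.04]],[30,[-1.7,1.3,90],[0,0,0.04]],[30,[-1.7,1.3,98],[0,0,0.04]],[30,[-1.7,1.3,100],[0,0,0.04]],[30,[-1.7,1.3,100],[0,0,0.04]]]'

```text
t: 11.9
tcp_pos: [0.5811, 0.0163, 0.0484]
ee_rot: [0.799, 0.602, -0.0, -0.002]
force: [-0.0, -0.2, -1.9]
width: 0.407
```

Run:
```python
from h import *
print(w2b(bot.state()['tcp_pos']))
rel([*b2w(-31,47),.045],np.degrees(BED[2]))
cv2.imwrite('pics/sc5.png',bot.read_camera('scene')[:,:,::-1]);crop('pics/sc5.png',210,130,170,140,4.5,'pics/sc5c.png')
cv2.imwrite('pics/si5.png',bot.read_camera('side')[:,:,::-1]);crop('pics/si5.png',230,200,200,150,4,'pics/si5c.png')
```

```text
[-30.83191793  46.28608594]
t 11.9 tcp [0.5811 0.0163 0.0484] F [-0.  -0.2 -1.9] w 0.407
shift [ 0.7 -0.2  3.4] turn [-0.021 -0.01  -0.009]
```

View pics/sc5c.png

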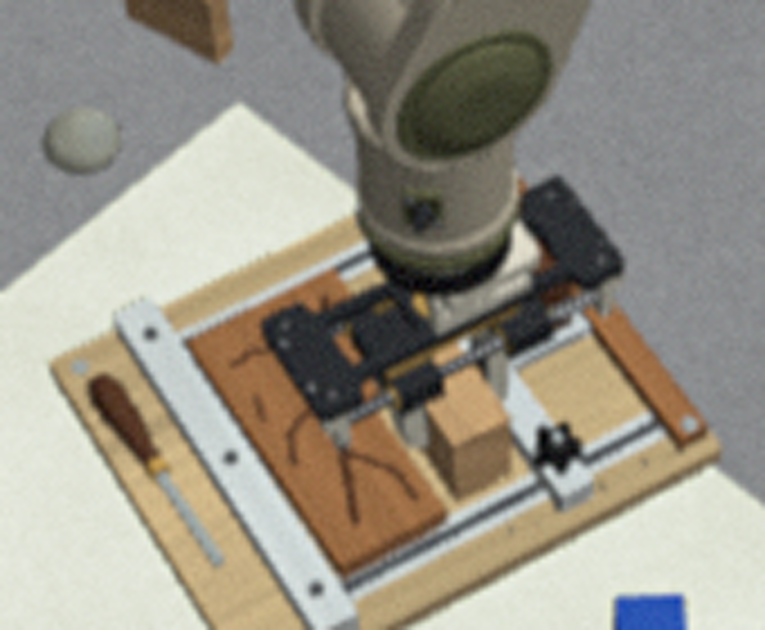

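View pics/si5c.png

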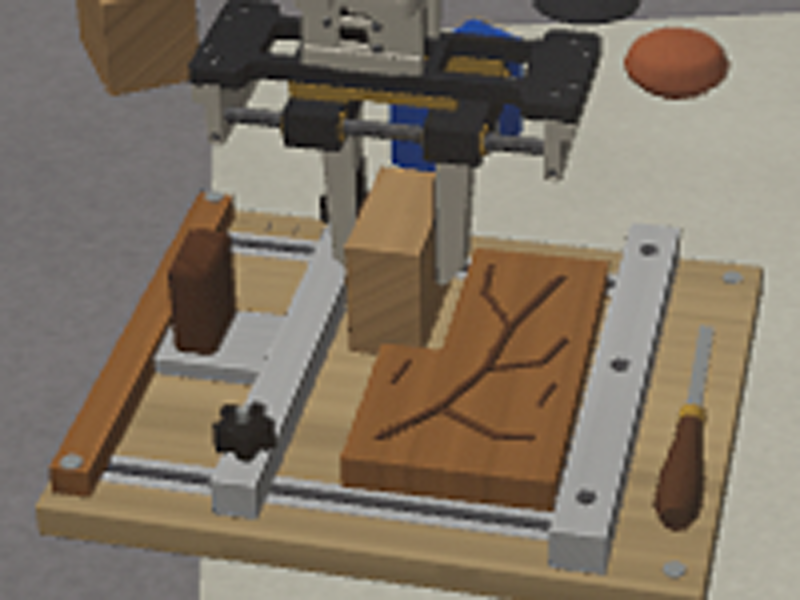

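The piece stands clear in the recess, with gaps on the jaw, block and step sides. Setting it down.

Call:
send_rows --motion '[[30,[0,0,1],[0,0,0]],[30,[0,0,2],[0,0,0]],[30,[0,0,3],[0,0,0]],[30,[0,0,3.5],[0,0,0]],[30,[0,0,3.5],[0,0,0]]]'

```text
t: 12.5
tcp_pos: [0.5814, 0.0164, 0.0455]
ee_rot: [0.799, 0.602, 0.0, -0.001]
force: [-0.9, 0.9, -0.1]
width: 0.407
```

Call:
send_rows --motion '[[30,[0,0,0.7],[0,0,0]],[30,[0,0,1],[0,0,0]],[30,[0,0,1],[0,0,0]]]'

```text
t: 12.8
tcp_pos: [0.5814, 0.0165, 0.0454]
ee_rot: [0.799, 0.602, 0.0, -0.001]
force: [-3.3, 1.0, 11.4]
width: 0.405
```

It is seated on the bed (11 N). Releasing and lifting.

Call:
send_rows --motion '[[40,[0,0,0],[0,0,0]],[45,[0,0,-0.5],[0,0,0]],[50,[0,0,-0.5],[0,0,0]],[60,[0,0,-0.5],[0,0,0]],[60,[0,0,-0.5],[0,0,0]],[60,[0,0,-0.5],[0,0,0]],[60,[0,0,-15],[0,0,0]],[60,[0,0,-40],[0,0,0]],[60,[0,0,-80],[0,0,0]],[60,[0,0,-120],[0,0,0]],[60,[0,0,-150],[0,0,0]],[60,[0,0,-150],[0,0,0]]]'

```text
t: 14.0
tcp_pos: [0.5836, 0.0157, 0.2003]
ee_rot: [0.799, 0.602, 0.004, 0.0]
force: [-0.6, -0.6, -0.8]
width: 0.6
```

Run:
```python
from h import *
rel([*b2w(-120,0),.21],np.degrees(BED[2]))
c=cal('wrist')
cv2.imwrite('pics/w6.png',bot.read_camera('wrist')[:,:,::-1])
np.save('wc6.npy',c,allow_pickle=True)
cv2.imwrite('pics/si6.png',bot.read_camera('side')[:,:,::-1]);crop('pics/si6.png',230,200,200,150,4,'pics/si6c.png')
```

```text
t 14.0 tcp [0.5836 0.0157 0.2003] F [-0.6 -0.6 -0.8] w 0.6
shift [-46.5 -91.6 -10.3] turn [ 0.033 -0.039 -0.011]
```

View pics/w6.png

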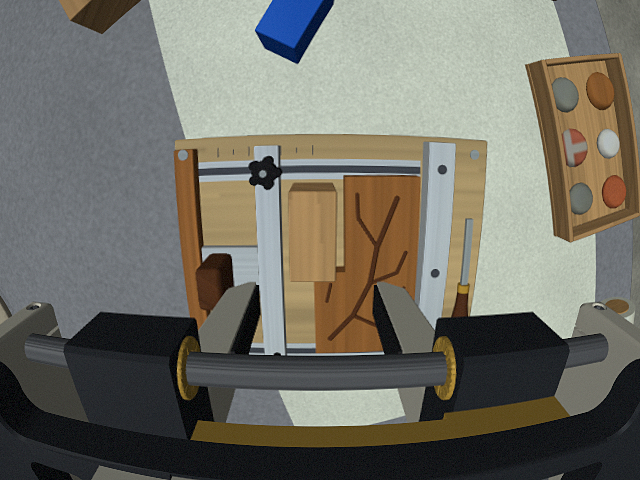

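View pics/si6c.png

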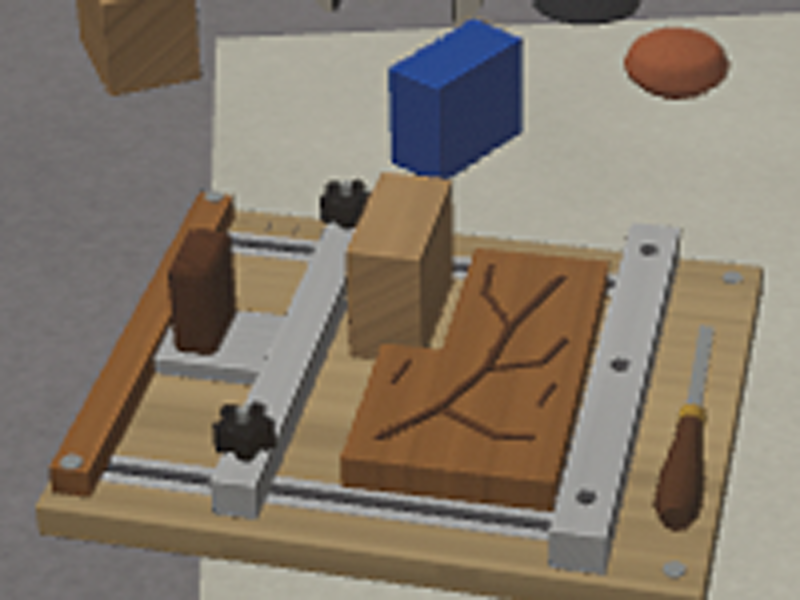

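The packing piece stands upright in the recess, its foot clear of the block. Back to the handle.

Call:
send_rows --motion '[[65,[-20,-40,-8],[0,0,0]],[65,[-40,-80,-8],[0,0,0]],[65,[-47,-92,-8],[0,0,0]],[65,[-47,-92,-8],[0,0,0]],[65,[-47,-92,-8],[0.03,-0.04,0]],[65,[-47,-92,-8],[0.03,-0.04,0]]]'

```text
t: 14.7
tcp_pos: [0.482, -0.0031, 0.2043]
ee_rot: [0.798, 0.602, -0.002, -0.001]
force: [0.1, 0.5, -0.4]
width: 0.651
```

Run:
```python
from h import *
rel([*b2w(-120,0),.050],np.degrees(BED[2]))
```

```text
t 14.7 tcp [ 0.482  -0.0031  0.2043] F [ 0.1  0.5 -0.4] w 0.651
shift [ -0.    1.4 154.2] turn [-0.028  0.018  0.   ]
```

Call:
send_rows --motion '[[65,[0,1,40],[0,0,0]],[65,[0,1,80],[0,0,0]],[65,[0,1,110],[0,0,0]],[65,[0,1,135],[0,0,0]],[65,[0,1,150],[0,0,0]],[65,[0,1,154],[-0.03,0.02,0]],[65,[0,1,154],[-0.03,0.02,0]],[65,[0,1,154],[-0.03,0.02,0]]]'

```text
t: 15.5
tcp_pos: [0.4829, -0.0036, 0.0506]
ee_rot: [0.798, 0.602, 0.001, 0.0]
force: [0.1, -0.0, 0.7]
width: 0.651
```

Run:
```python
from h import *
rel([*b2w(-120.2,0),.050],np.degrees(BED[2]))
cv2.imwrite('pics/si7.png',bot.read_camera('side')[:,:,::-1]);crop('pics/si7.png',230,200,200,150,4,'pics/si7c.png')
```

```text
t 15.5 tcp [ 0.4829 -0.0036  0.0506] F [ 0.1 -0.   0.7] w 0.651
shift [-0.2 -0.5  0.6] turn [ 0.007 -0.004 -0.   ]
```

View pics/si7c.png

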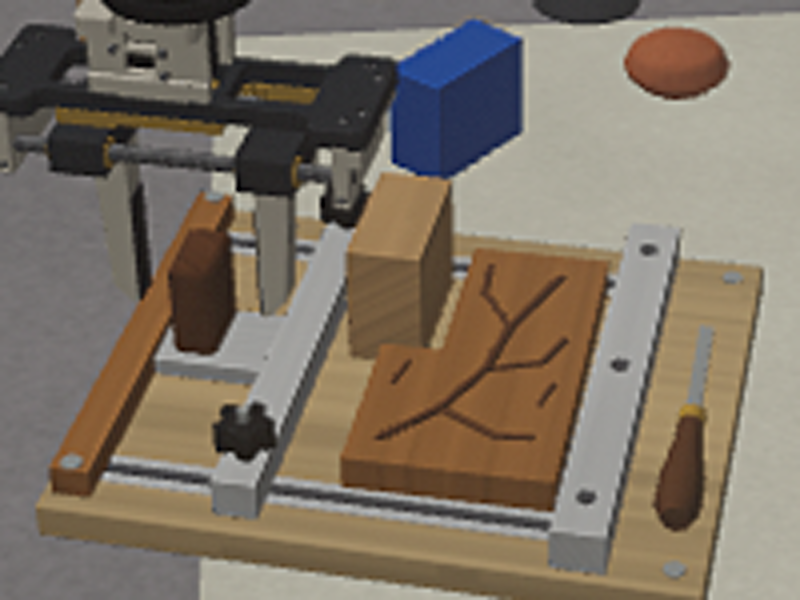

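The fingers straddle the handle again. I'll grip, then advance slowly.

Call:
send_rows --motion '[[15,[0,-0.5,0],[0,0,0]],[15,[0,-0.5,0],[0,0,0]],[15,[0,-0.5,0],[0,0,0]],[15,[0,-0.5,0],[0,0,0]],[15,[0,-0.5,0],[0,0,0]],[15,[0,-0.5,0],[0,0,0]],[15,[0,-0.5,0],[0,0,0]],[15,[0,1,0],[0,0,0]],[15,[0,2,0],[0,0,0]],[15,[0,4,0],[0,0,0]],[15,[0,6,0],[0,0,0]],[15,[0,8,0],[0,0,0]],[15,[0,10,0],[0,0,0]],[15,[0,12,0],[0,0,0]],[15,[0,14,0],[0,0,0]],[15,[0,16,0],[0,0,0]],[15,[0,17,0],[0,0,0]],[15,[0,18,0],[0,0,0]]]'

```text
t: 17.35
tcp_pos: [0.4995, -0.0082, 0.0509]
ee_rot: [0.798, 0.602, 0.0, -0.0]
force: [-3.3, 1.6, 5.9]
width: 0.255
```

Run:
```python
from h import *
rel([*b2w(-93.2,0),.050],np.degrees(BED[2]));print(w2b(bot.state()['tcp_pos']), R.from_euler('z',-BED[2]).apply(bot.state()['force']))
cv2.imwrite('pics/si8.png',bot.read_camera('side')[:,:,::-1]);crop('pics/si8.png',230,200,200,150,4,'pics/si8c.png')
```

```text
t 17.35 tcp [ 0.4995 -0.0082  0.0509] F [-3.3  1.6  5.9] w 0.255
shift [-0.4  9.3  0.9] turn [-0.001 -0.007  0.003]
[-102.5213949    0.3870089] [-3.61440101  0.59530711  5.89891673]
```

View pics/si8c.png

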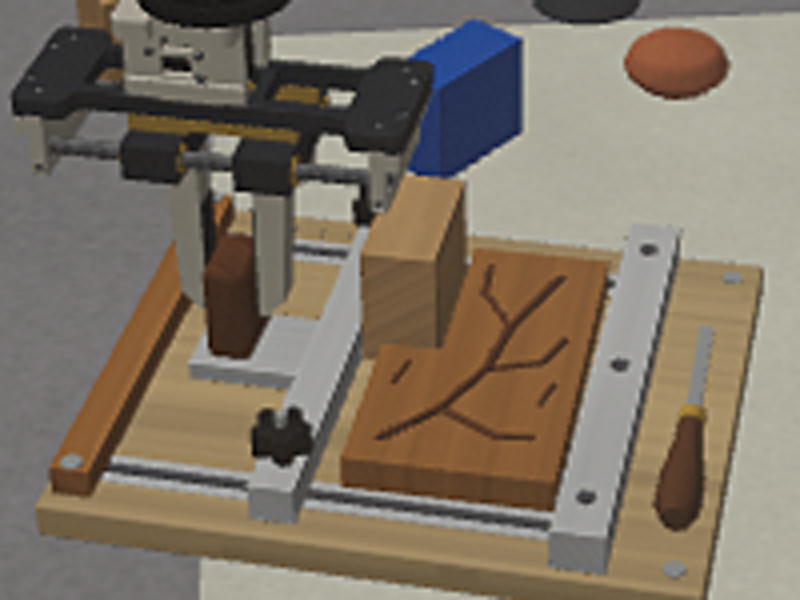

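The jaw is now pushing the packing piece, which slides upright. Continuing.

Call:
send_rows --motion '[[15,[0,2,0],[0,0,0]],[15,[0,3,0],[0,0,0]],[15,[0,4,0],[0,0,0]],[15,[0,5,0],[0,0,0]],[15,[0,6,0],[0,0,0]],[15,[0,7,0],[0,0,0]],[15,[0,8,0],[0,0,0]],[15,[0,8.5,0],[0,0,0]],[15,[0,9,0],[0,0,0]],[15,[0,9.5,0],[0,0,0]],[15,[0,10,0],[0,0,0]],[15,[0,10,0],[0,0,0]]]'

```text
t: 18.6
tcp_pos: [0.508, -0.0105, 0.051]
ee_rot: [0.798, 0.602, -0.0, -0.001]
force: [-6.0, 2.3, 7.9]
width: 0.257
```

Run:
```python
from h import *
rel([*b2w(-93.2,0),.050],np.degrees(BED[2]));print(w2b(bot.state()['tcp_pos']), R.from_euler('z',-BED[2]).apply(bot.state()['force']))
cv2.imwrite('pics/si9.png',bot.read_camera('side')[:,:,::-1]);crop('pics/si9.png',230,200,200,150,4,'pics/si9c.png')
```

```text
t 18.6 tcp [ 0.508  -0.0105  0.051 ] F [-6.   2.3  7.9] w 0.257
shift [-0.4  0.5  1. ] turn [-0.017 -0.008  0.005]
[-93.72227761   0.42626785] [-6.43961565  0.51736627  7.9403695 ]
```

View pics/si9c.png

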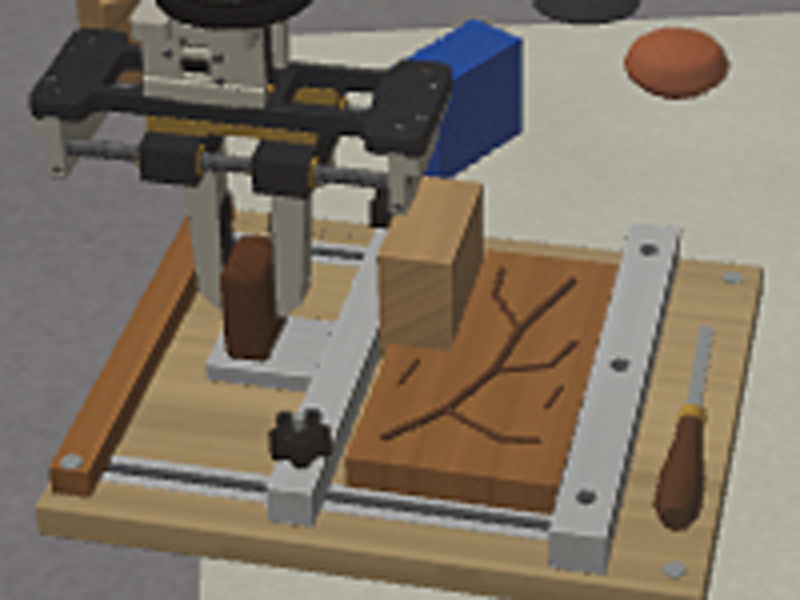

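Call:
send_rows --motion '[[15,[0,2,-0.3],[0,0,0]],[15,[0,2.5,-0.3],[0,0,0]],[15,[0,3,-0.3],[0,0,0]],[15,[0,3.5,-0.3],[0,0,0]],[15,[0,3.5,-0.3],[0,0,0]],[15,[0,3.5,-0.3],[0,0,0]]]'

```text
t: 19.25
tcp_pos: [0.508, -0.0105, 0.0509]
ee_rot: [0.798, 0.603, -0.002, -0.004]
force: [-10.1, 4.2, 8.1]
width: 0.255
```

Run:
```python
from h import *
print(w2b(bot.state()['tcp_pos']), R.from_euler('z',-BED[2]).apply(bot.state()['force']))
cv2.imwrite('pics/si10.png',bot.read_camera('side')[:,:,::-1]);crop('pics/si10.png',330,250,100,100,6,'pics/si10c.png')
cv2.imwrite('pics/sc10.png',bot.read_camera('scene')[:,:,::-1]);crop('pics/sc10.png',210,150,130,140,5,'pics/sc10c.png')
```

```text
[-93.73528316   0.45552745] [-10.81473075   1.25822695   8.14101437]
```

View pics/si10c.png

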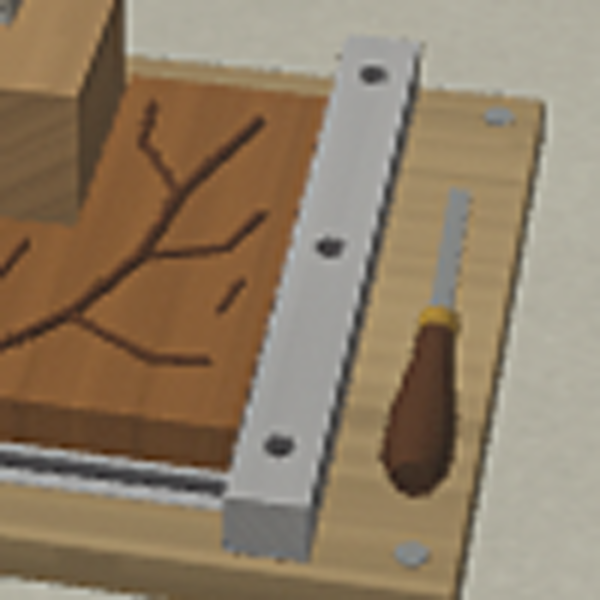

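View pics/sc10c.png

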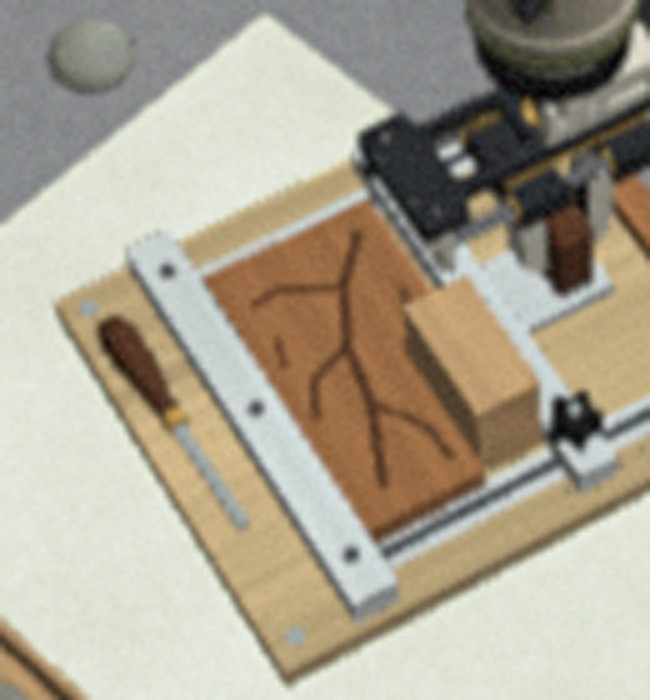

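Call:
send_rows --motion '[[15,[0,3.5,0],[0,0,0]],[15,[0,4,0],[0,0,0]],[15,[0,4.5,0],[0,0,0]],[15,[0,5,0],[0,0,0]],[15,[0,5,0],[0,0,0]],[15,[0,5,0],[0,0,0]],[15,[0,5,0],[0,0,0]],[15,[0,5,0],[0,0,0]]]'

```text
t: 20.15
tcp_pos: [0.5079, -0.0105, 0.0507]
ee_rot: [0.798, 0.603, -0.005, -0.007]
force: [-14.1, 5.0, 15.5]
width: 0.254
```

Run:
```python
from h import *
s=bot.state();print(w2b(s['tcp_pos']), R.from_euler('z',-BED[2]).apply(s['force']),s['torque'],s['tcp_pos'])
rel(s['tcp_pos'],np.degrees(BED[2]))
c=cal('wrist');np.save('wc11.npy',c,allow_pickle=True)
cv2.imwrite('pics/w11.png',bot.read_camera('wrist')[:,:,::-1])
for p in[(75,-95),(75,0),(75,95)]: print(proj('wrist',[*b2w(*p),.040],c).round(1),proj('wrist',[*b2w(*p),.036],c).round(1))
```

```text
[-93.81070556   0.44279747] [-14.93489313   0.89116769  15.45586751] [ 0.84723119  2.57136693 -0.00968704] [ 0.50790094 -0.01049062  0.05070774]
t 20.15 tcp [ 0.5079 -0.0105  0.0507] F [-14.1   5.   15.5] w 0.254
shift [0. 0. 0.] turn [-0.124 -0.01   0.016]
[549.  405.5] [546.6 402.3]
[586.6 285.1] [583.1 282.8]
[607.6 130.7] [603.4 130.5]
```

View pics/w11.png

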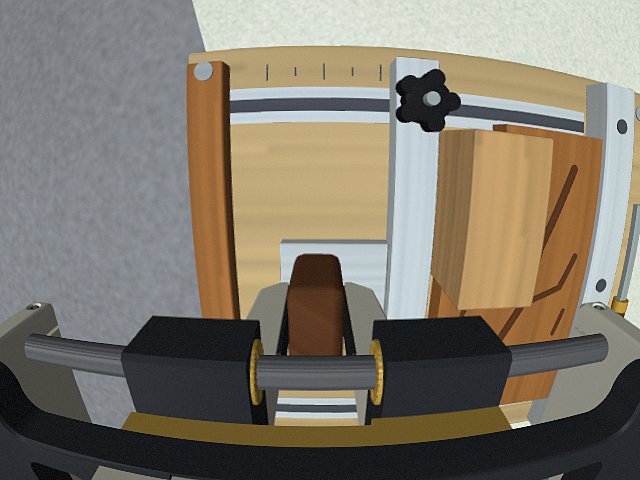

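Run:
```python
from h import *
crop('pics/w11.png',520,70,120,130,4.5,'pics/w11a.png')
crop('pics/w11.png',500,260,120,150,4,'pics/w11b.png')
for n in('wc1','wc11'):
  pass
s=bot.state();z=R.from_quat(s['ee_rot']).apply([0,0,1]);print('grasp pt',w2b(s['tcp_pos']-.019*z))
```

```text
grasp pt [-93.48491834   0.45560551]
```

View pics/w11a.png

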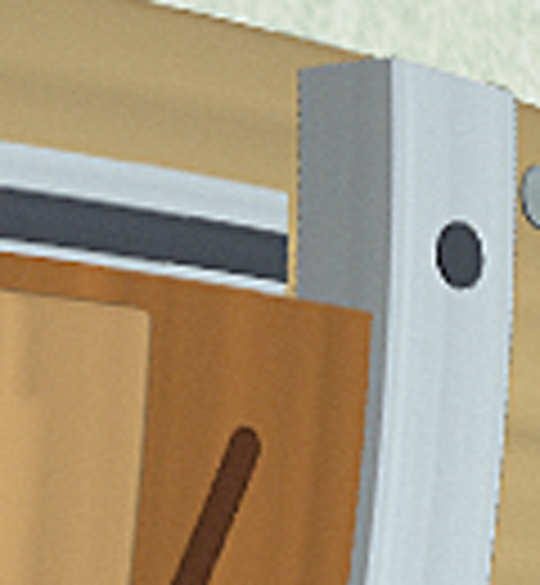

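View pics/w11b.png

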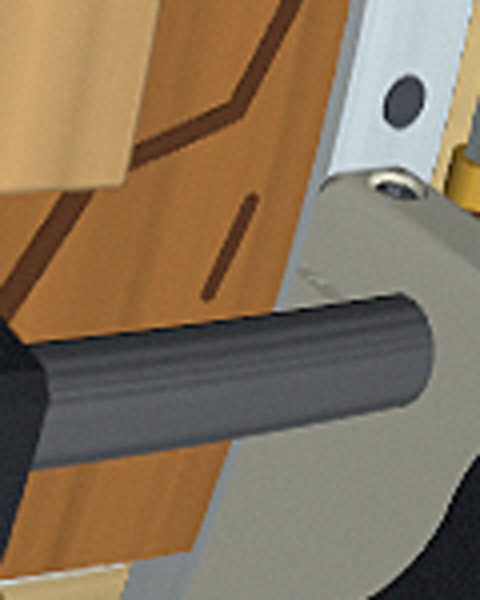

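Run:
```python
from h import *
c=np.load('wc11.npy',allow_pickle=True).item()
A=lambda x,y:((x+.5)/4.5-.5+520,(y+.5)/4.5-.5+70)
Bq=lambda x,y:((x+.5)/4-.5+500,(y+.5)/4-.5+260)
for nm,p in [('blk',A(372,316)),('blk',A(353,560)),('blk',Bq(330,90)),('blk',Bq(273,305)),('blk',Bq(190,550))]: print(nm,w2b(onz('wrist',*p,.036,c)).round(2))
for nm,p in [('fence',A(391,70)),('fence',A(391,250)),('fence',A(372,560)),('fence',Bq(348,90)),('fence',Bq(328,165))]: print(nm,w2b(onz('wrist',*p,.040,c)).round(2))
```

```text
blk [74.41 89.28]
blk [74.72 56.61]
blk [73.96  0.52]
blk [ 73.69 -38.05]
blk [ 73.52 -89.8 ]
fence [ 73.57 121.97]
fence [73.86 98.09]
fence [74.74 57.3 ]
fence [74.36  2.04]
fence [ 73.9  -10.67]
```

The traced block edge and fence edge agree within about 0.5 mm along the whole length, so they are flush. I'll confirm the push holds steady, take a last look, then hand in.

Run:
```python
from h import *
for i in range(8):
    im=bot.read_camera('scene')
    if i%3==0:
        s=bot.state();print(round(s['t'],2),w2b(s['tcp_pos']).round(2), R.from_euler('z',-BED[2]).apply(s['force']).round(1),round(s['width'],3))
cv2.imwrite('pics/sc12.png',im[:,:,::-1])
```

```text
20.25 [-93.8    0.44] [-15.7  -0.2  16.4] 0.256
20.4 [-93.79   0.47] [-15.2   1.3  15. ] 0.256
20.55 [-93.79   0.47] [-16.1   0.6  17. ] 0.263
```

View pics/sc12.png

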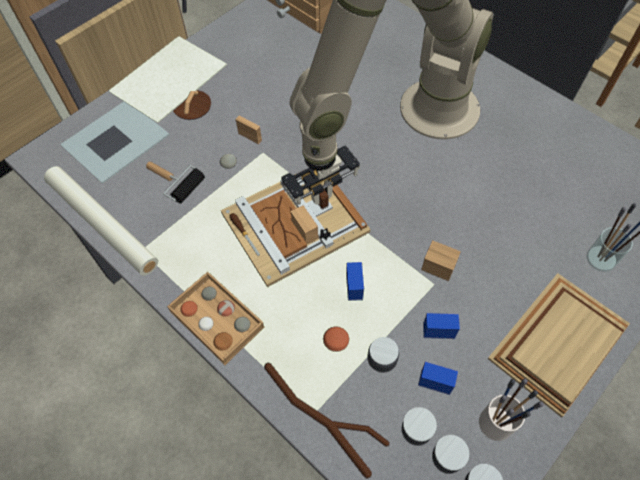

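The push is steady at about 15 N. The packing piece stands at (305,222) between jaw and block, and everything else is where it was.

Run:
```python
from plant import bot
print(bot.close_job())
```

```text
the job is handed in; nothing more can be done
None
```

The job is done and handed in at about 20.6 s. The arm still grips the jaw handle and presses the block against the fence, so you can tighten the lock knobs.

I slid the jaw back until it met its stop, then gripped the packing piece (37.9 mm across, so it is the 38 mm one). I stood it upright in the cut-back corner, let go of it and lifted clear. I then took hold of the handle again and pushed the jaw forward.

**Last checks:**
- **Push:** it held steady at about 15–16 N forward over the last 0.4 s, and the jaw did not move as I raised the force from 6 to 15 N.
- **Flush to the fence:** in the wrist picture the block's edge matched the fence face to about 0.5 mm at every point I could compare. Towards the −y end the gripper hides the fence, so I checked there only that the block edge runs straight and parallel.
- **Other things on the bench:** all were where they started in the last scene picture.

**Small disagreements:**
- **Jaw reading:** by the tool position the jaw is at about 0.0265 m instead of 0.027 m. That is within the give of the grip and the camera calibration.
- **Tool tilt:** the tool leans about 1° under the push and also presses down on the handle with about 16 N.

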